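# Level the worktop shelf with its push-and-turn foot

## Robot

A 7-joint arm with a two-finger parallel gripper is mounted at the origin on a cart in front of the work surface, level with it; the furniture and walls round the work are solid. World frame = base frame: x ahead of the robot, y to its left, z up, the work surface at z = 0. Lengths are in m, angles in degrees, forces in N, time in s.
With the tool pointing down it reaches from about 0.425 to 0.875 m from the base axis. Payload 4.7 kg.
Tool frame: the origin (TCP) lies on the centre line of the jaws, within the pads' length; the fingertips stand 11 mm ahead of it and the grasp point (between the pads) lies 8 mm behind it (finger_overhang is the x of the fingertips in the tool frame, in m); x points along the fingers, z is the direction in which the jaws open and shut, and the axes are right-handed (so a half turn about x gives the same grasp; the last joint's range is limited). The gripper opens to 87 mm and grips with 3 to 60 N. Pads are 19 mm wide; open, the fingers measure 117 mm over their backs; the gripper's body (75 mm by 190 mm) begins 51 mm behind the grasp point.
Start: joints at [-66.687, 18.392, -4.016, 83.108, 1.295, 78.541, -3.26], TCP at [0.249, 0.601, 0.234] pointing down, gripper open.
Joint ranges: [-163.93, 163.93], [-17.29, 119.83], [-79.2, 71.16], [3.27, 140.29], [-89.18, 269.18], [5.43, 117.66], [-154.24, 154.24]. Speed limits (degrees/s): [147.25, 147.25, 180, 180, 180, 180, 180].

## Interface

Orientations are given as [roll, pitch, yaw] about the fixed x, y, z axes, in that order (R = Rz(yaw) Ry(pitch) Rx(roll)).
In Python, from cell import get_obs, read_camera, sign_off, cut_out, finger_overhang gives the robot as it stands.
- The arm moves only by the tool servo_tool, never from a script. Its argument "rows" is one flat list of numbers, 5 for each row, row after row: the shift along the world's x, y, z in mm, then the turn about the world's z in degrees, then the closure, from 0 (fully open) to 1 (shut). A call has 1 to 10 rows; each row is the pose to reach, as a shift and turn from the pose commanded when the call began; what a row does not reach only later rows make up. A row lasts 1/12 s, in which the tool goes at most 41.7 mm and 7.16 degrees, less where a joint would pass 70% of its speed; a pose out of reach is approached as far as the arm can. A call with a gripper value outside its range is refused whole. The fingers move at their own pace and stop on an object; "force" is the grip in N (left out, the last holds). Time passes only in rows, so rows that repeat a pose let the fingers close. It gives the time, the measured TCP pose, the force and the opening at its end, in the units of the state.
- get_obs(): the state, without advancing time (a new reading comes with each control period).
- read_camera(name): name is "scene" or "side" or "wrist"; returns a dict with "frame" (420x560x3 uint8, blue, green, red), "range_z" (420x560 float32, m along the optical axis (not along the pixel's ray), 0 where there is no reading), "intrinsics" (3x3 intrinsics, pixels), "cam_to_world" (4x4, takes a point from camera to world coordinates); the wrist camera has in their place "tool_from_camera" (4x4, takes a point from camera to tool coordinates, whose origin is the TCP and whose axes are the tool frame's). Camera axes: x right, y down, z forward; pixel columns grow to the right and rows downward; lengths in m; the calibration is good to about 2 mm. A picture is of the moment at which its call begins: read the wrist's pose just before it.
- sign_off(): hands the job in, once; it reports no verdict.
Trained networks look in a picture, given as the dict that the camera call returned (one of the last four; its "shot" number tells which), for a name from the list of things; names that differ only in an ending like _2 or _b are one class to them, and where a whole thing is asked for, a point or a joint stands for the part that bears it (a point fixed in the world has none). Each returns a list of dicts, best first, with "score" (0 to 1); they miss things now and then, are a little off and sometimes report something else, mostly with a low value. They report only what shows in the picture. A call takes as long as a camera call. They do not tell look-alikes from the thing itself.
- cut_out(name, picture): "pixels" (420x560 bool, what is visible of it) and "extent" ([centre column, centre row, width, height] in pixels, round what is visible of it).
The state is a dict: "time_s": time; "qpos": joint angles; "joint_velocities": joint speeds; "effort": joint torques, N m; "tool_pos": TCP position; "tool_rot": TCP orientation; "force": force on the tool from outside, world axes, zero at the start; "wrist_torque": the same for the moment, N m; "grip_width": finger opening in m.
Only numpy, scipy, OpenCV 4.12 (cv2) and the standard library are available. Lean on these libraries where they do the work, as an engineer would, in place of code of your own. Each camera call takes 0.05 s, during which the arm holds its last target.

## Task

Level the little wooden shelf on the worktop: set the spirit level lengthwise on the clear part of its board, press it down firmly there so that it beds, and let go of it. Then push the wing knob of the shelf's adjustable foot fully down and turn it, without letting it up, until the bubble stands centred between the two black lines. Finish while still holding the knob fully down with the bubble centred and the level lying on the board; do not disturb the tin, the spice jar or the glass.

Things in the scene. Friction and masses are not known exactly. Their poses are not given: they have to be found in the camera images.
- level: loose bar spirit level, aluminium with black end caps, 154 long x 27 wide x 43 high mm, about 0.25 kg; origin at the centre of its underside, x along its length, z up. The middle of its top carries a 64 mm long yellow vial with two black lines 22 mm apart. The straight sides (26 mm apart, 0 to 30 mm above the underside, parallel to x) are for gripping at the middle of its length. It starts lying on the worktop to the left of the shelf
- bubble (a joint): place of the pale 14 mm long bubble along the level's x axis, in m, 0 = centred between the lines, stops at +-0.024. The bubble moves towards the higher end of the level, 0.55 mm for each 0.001 rad of tilt, and settles within about 1 s; within +-3.5 mm it stands between the lines
- stand: the little shelf's steel frame, fixed to the worktop at a varying place and yaw; origin on the worktop under the middle of the board, y along the board towards its hinged end (the left one), -y towards the adjustable foot, z up. It carries the wooden board, 120 (x) x 340 (y) x 18 mm, whose top is 70 mm up when level, hinged on the end frame at y = +140 mm; the adjustable foot with its knob stands at y = -140 mm
- board_spot (a point): point on the top face of the board, on its centre line, 40 mm from the middle towards the hinged end: a good place for the middle of the level's underside. Axes as those of the stand, tilting with the board; y is lengthwise
- board (a joint): tilt of the board in rad, 0 = level, negative = the foot's end hangs low (as it does at the start, by 0.015 to 0.033 rad). It follows the foot's knob: 0.025 rad for each rad of turn. Wall cabinets hang 0.48 m above the back half of the worktop: swing the arm round close in
- knob_top (a point): centre of the top face of the foot's black wing knob, 124 mm above the worktop when up. The wing is 52 mm long (the point's x), 12 mm wide (y) and stands 22 mm tall above its round hub of 30 mm diameter; x turns with the knob. The knob's axis is vertical and it does not rise or sink by turning; only pushing moves it down
- foot_press (a joint): how far the knob is pushed down, m: 0 = up, 0.008 = fully down; a spring pushes it back, 2 N at the start and 6 N fully down
- foot_turn (a joint): turn of the knob in rad, growing clockwise seen from above; clockwise raises the foot's end of the board. It stays where it is left (about 0.08 N m of friction). Starts at -1.3 to -0.6; the board is level at 0; stops at -1.5 and 1.2
- tin: bystander: food tin, 57 mm diameter, 72 mm high, origin at the centre of its underside; behind the work at the left
- spice: bystander: spice jar with dark cap, 41 mm diameter, 105 mm high, origin at the centre of its underside; behind the shelf
- glass: bystander: clear tumbler, 76 mm diameter, 78 mm high, origin at the centre of its underside; at the front right
There are look-alikes about, which are no part of the job. Of the things shaped like the level, the aluminium one is meant.

How it is judged:
By the outcome, as a careful person would: the job done as asked, in the order asked, and still so for the second after the job is handed in, while the arm keeps its last pose, push and grip.
It also fails if it takes over 61 s, if anything falls off the work surface, if the arm or the gripper's body presses on something with over 40 N, if the wrist force passes 120 N, or if a joint passes its speed limit or range.

## Working session

There is one attempt and no reset: what is moved stays moved. The work goes in short steps, Python scripts to look and compute and a tool call to move; the robot and the scene stay as the last step left them, time stands still between calls to the robot, and variables do not carry over. Pictures are saved under pics/ and viewed, and the job is handed in when it is done.

Besides the shell and the picture viewer there is one more tool, called after "Request:" by a JSON object that holds its "api" and its "payload". servo_tool: Moves the arm, as the interface text tells. Its arguments: {"type":"object","properties":{"rows":{"type":"array"},"force":{"type":"number"}},"required":["rows"]}

```bash
ls; mkdir -p pics; cat > h.py <<'E'
import numpy as np,cv2,json
from cell import *
def pw(p,u,v,z=None,T=None):
    K=p["intrinsics"];T=p["cam_to_world"] if T is None else T
    z=p["range_z"][v,u] if z is None else z
    return (T@np.array([(u-K[0,2])/K[0,0]*z,(v-K[1,2])/K[1,1]*z,z,1]))[:3]
def cloud(p,m=None,T=None):
    K=p["intrinsics"];T=p["cam_to_world"] if T is None else T
    z=p["range_z"]; m=(z>0) if m is None else m&(z>0)
    v,u=np.nonzero(m);z=z[v,u]
    c=np.stack([(u-K[0,2])/K[0,0]*z,(v-K[1,2])/K[1,1]*z,z,1+0*z])
    return (T@c)[:3].T,u,v
def wristT(p,o):
    from scipy.spatial.transform import Rotation as R
    T=np.eye(4);T[:3,:3]=R.from_euler('xyz',o["tool_rot"],degrees=True).as_matrix();T[:3,3]=o["tool_pos"]
    return T@p["tool_from_camera"]
E
python3 - <<'E'
from h import *
o=get_obs();print(o, finger_overhang)
for n in ["scene","side"]:
    p=read_camera(n);cv2.imwrite(f"pics/{n}0.png",p["frame"])
    for t in ["level","stand","board","board_spot","knob_top","foot_press","tin","spice","glass"]:
        r=cut_out(t,p)
        for d in r[:3]:
            c,_,_=cloud(p,d["pixels"]); print(n,t,round(d["score"],2),np.round(d["extent"]),d["pixels"].sum(),np.round(np.median(c,0),3) if len(c) else None)
E
```

```text
pics
{'time_s': 0.0, 'qpos': array([-66.684969  ,  18.43907274,  -4.01489665,  83.17505144,
         1.29424444,  78.54039556,  -3.26251167]), 'joint_velocities': array([-0.02571715, -0.036212  , -0.02260707, -0.06178527, -0.05206726,
       -0.05170533, -0.04055147]), 'effort': array([-9.13314925e-04, -4.91292214e+01, -4.04394558e-01, -3.12534678e+01,
       -6.40554121e-02,  4.36018920e-02,  1.47857481e-04]), 'tool_pos': array([0.2486637 , 0.59997873, 0.23245994]), 'tool_rot': array([-177.26874993,   89.89055441, -109.7772929 ]), 'force': array([ 0.7712198 , -0.43278756, -0.67627322]), 'wrist_torque': array([ 0.04159926, -0.0144923 , -0.02950597]), 'grip_width': 0.08721966701396049} 0.011
scene level 0.89 [271. 254.  30.  15.] 344 [0.499 0.282 0.029]
scene level 0.84 [225. 356.  40.  38.] 633 [0.439 0.704 0.033]
scene stand 0.59 [303. 193.  39.  64.] 184 [ 0.526 -0.205  0.073]
scene stand 0.37 [270. 255.  34.  17.] 366 [0.5   0.282 0.028]
scene board_spot 0.63 [307. 172.  14.   7.] 74 [ 0.553 -0.206  0.063]
scene foot_press 0.59 [316. 164.  11.   5.] 66 [ 0.511 -0.2    0.109]
scene
[... 197 characters left out ...]
276. 258.  47.  25.] 174 [0.524 0.288 0.037]
side stand 0.85 [323. 197.  32.  47.] 993 [ 0.482 -0.117  0.067]
side board 0.78 [322. 204.  31.  43.] 829 [ 0.478 -0.103  0.066]
side board_spot 0.66 [321. 200.  30.  40.] 761 [ 0.48  -0.11   0.066]
side board_spot 0.52 [322. 198.  35.  54.] 953 [ 0.485 -0.123  0.067]
side knob_top 0.63 [323. 178.   9.  14.] 68 [ 0.516 -0.2    0.111]
side foot_press 0.38 [326. 177.  15.  11.] 86 [ 0.513 -0.204  0.113]
side tin 0.59 [226. 234.  18.  26.] 400 [0.666 0.277 0.052]
side spice 0.7 [257. 211.  12.  25.] 268 [0.656 0.107 0.06 ]
side spice 0.39 [325. 178.  10.  13.] 79 [ 0.513 -0.202  0.111]
side glass 0.62 [373. 181.  21.  26.] 353 [ 0.36  -0.381  0.052]
```

```bash
python3 - <<'E'
import cv2
a=cv2.imread("pics/scene0.png");b=cv2.imread("pics/side0.png")
cv2.imwrite("pics/a.png",cv2.resize(a[130:420,150:430],None,fx=2.05,fy=2.05,interpolation=3))
cv2.imwrite("pics/b.png",cv2.resize(b[130:420,150:430],None,fx=2.05,fy=2.05,interpolation=3))
E
```

```text
(no output)
```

View pics/a.png

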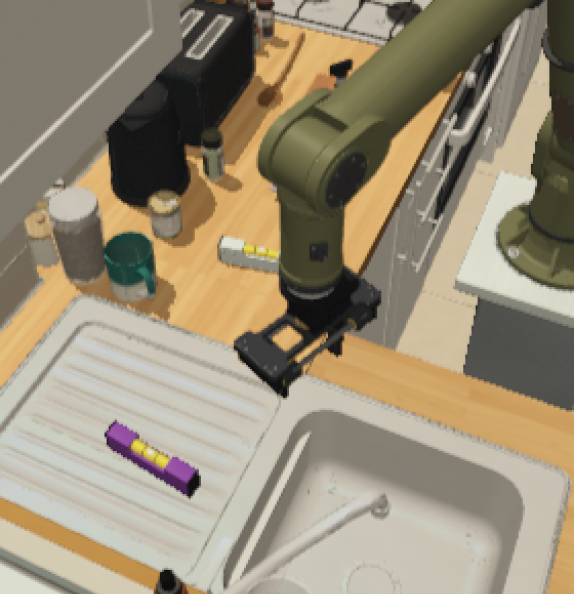

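View pics/b.png

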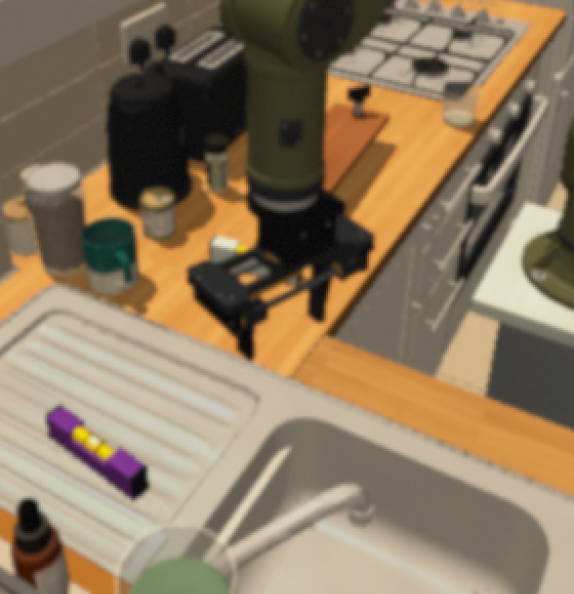

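View pics/side0.png

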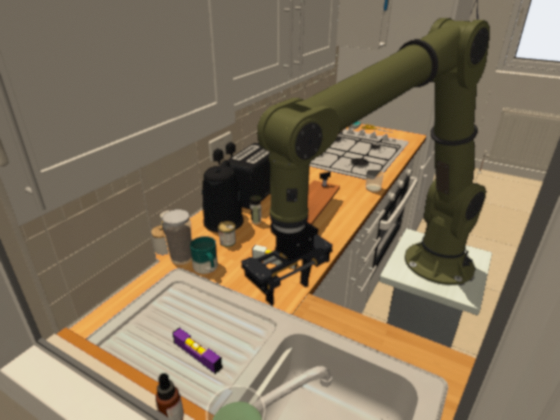

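Level candidates in the scene view: the bar at (271,254), world (0.50,0.28), white/silver on the worktop left of the shelf, and the purple bar at (225,356) on the drainer. The silver one fits the description. I'll move above it and confirm with the wrist camera.

```bash
python3 - <<'E'
from h import *
o=get_obs();p=read_camera("wrist");T=wristT(p,o)
print(np.round(p["tool_from_camera"],3),"\n",np.round(T,3),p["intrinsics"])
from scipy.spatial.transform import Rotation as R
print(np.round(R.from_euler('xyz',o["tool_rot"],degrees=True).as_matrix(),3))
a=cv2.imread("pics/scene0.png")
cv2.imwrite("pics/c.png",cv2.resize(a[230:275,240:310],None,fx=8,fy=8,interpolation=2))
# level's visible points
p=read_camera("scene"); r=cut_out("level",p)
for d in r:
    if d["extent"][1]<300:
        c,u,v=cloud(p,d["pixels"]);c=c[(c[:,2]>.02)]
        m=c[:,:2].mean(0);w,V=np.linalg.eigh(np.cov((c[:,:2]-m).T));print(m,c.max(0),c.min(0),V[:,1],w**.5)
E
```

```text
[[ 0.001 -0.287  0.958 -0.151]
 [-0.    -0.958 -0.287  0.079]
 [ 1.    -0.    -0.001 -0.   ]
 [ 0.     0.     0.     1.   ]] 
 [[ 0.383  0.885  0.265  0.176]
 [ 0.924 -0.367 -0.11   0.63 ]
 [-0.     0.287 -0.958  0.384]
 [ 0.     0.     0.     1.   ]] [[335.19249585   0.         280.02370102]
 [  0.         335.19249585 208.7647434 ]
 [  0.           0.           1.        ]]
[[ 0.    -0.924  0.383]
 [ 0.     0.383  0.924]
 [-1.    -0.     0.   ]]
[0.4988904  0.28105015] [0.54925993 0.29868708 0.04640165] [0.44300989 0.26188902 0.02013334] [-0.99011195 -0.14027945] [0.00683256 0.03028944]
```

View pics/c.png

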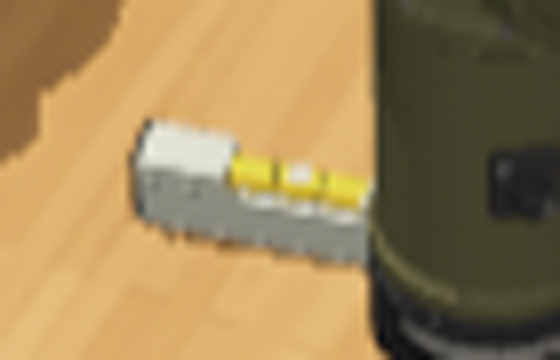

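Request:
{"api": "servo_tool", "payload": {"rows": [18, -33, 2, 3, 0, 36, -66, 4, 6, 0, 54, -99, 6, 9, 0, 72, -132, 8, 12, 0, 90, -165, 10, 15, 0, 108, -198, 10, 18, 0, 126, -231, 10, 21, 0, 144, -264, 10, 24, 0, 162, -297, 10, 27, 0, 181, -330, 10, 30, 0]}}

```text
time_s: 1.98
tool_pos: [0.4303, 0.2688, 0.244]
tool_rot: [-41.1, 89.9, 56.5]
force: [0.8, -0.1, 0.3]
grip_width: 0.0868
```

Request:
{"api": "servo_tool", "payload": {"rows": [0, 0, 0, 0, 0, 0, 0, 0, 0, 0, 0, 0, 0, 0, 0]}}

```text
time_s: 2.23
tool_pos: [0.4295, 0.271, 0.2437]
tool_rot: [2.4, 89.9, 99.9]
force: [-0.5, 0.8, 0.1]
grip_width: 0.0869
```

```bash
cat > lv.py <<'E'
from h import *
import sys
tag=sys.argv[1]
o=get_obs();print(o["time_s"],o["tool_pos"],o["tool_rot"],o["qpos"].round(1))
p=read_camera("wrist");T=wristT(p,o);cv2.imwrite(f"pics/w{tag}.png",p["frame"])
for d in cut_out("level",p):
    c,u,v=cloud(p,d["pixels"],T);print(d["score"],d["extent"],np.round(np.median(c,0),3), np.round(c.max(0),3))
    h=c[:,2].max(); c=c[(c[:,2]>.012)&(c[:,2]<.06)]
    (m,wh,a)=cv2.minAreaRect((c[:,:2]*1000).astype(np.float32)); print("rect mm",m,wh,a)
p2=read_camera("side");p1=read_camera("scene")
cv2.imwrite(f"pics/s{tag}.png",p2["frame"]);cv2.imwrite(f"pics/sc{tag}.png",p1["frame"])
for n,p in(("scene",p1),("side",p2)):
    for t in ["level","board","board_spot","knob_top","foot_press","tin","spice","glass"]:
        for d in cut_out(t,p)[:2]:
            c,_,_=cloud(p,d["pixels"]); print(n,t,round(d["score"],2),np.round(d["extent"]),d["pixels"].sum(),np.round(np.median(c,0),3) if len(c) else None)
E
python3 lv.py 1
```

```text
2.2333 [0.42953843 0.27103569 0.24372945] [ 2.41171271 89.94447775 99.87997913] [-4.330e+01  6.000e-01  8.200e+00  1.024e+02 -1.000e-01  7.690e+01
  6.240e+01]
0.72 [271.2, 220.6, 32.9, 135.9] [0.469 0.268 0.04 ] [0.579 0.298 0.045]
rect mm (475.43511962890625, 268.88946533203125) (154.21255493164062, 26.557937622070312) 9.321410179138184
scene level 0.67 [222. 356.  42.  37.] 620 [0.443 0.704 0.033]
scene level 0.65 [278. 255.  42.  22.] 536 [0.473 0.278 0.03 ]
scene board 0.75 [308. 195.  45.  54.] 981 [ 0.475 -0.065  0.066]
scene foot_press 0.45 [315. 164.  12.   7.] 72 [ 0.513 -0.199  0.109]
scene spice 0.5 [255. 206.  10.  25.] 267 [0.656 0.104 0.063]
scene glass 0.53 [363. 161.  16.  20.] 328 [ 0.361 -0.384  0.049]
side level 0.8 [197. 351.  54.  43.] 999 [0.444 0.704 0.032]
side level 0.61 [275. 256.  49.  27.] 622 [0.467 0.278 0.03 ]
side board 0.55 [310. 204.  62.  47.] 1443 [ 0.497 -0.036  0.067]
side board_spot 0.9 [310. 204.  58.  42.] 1515 [ 0.497 -0.037  0.067]
side board_spot 0.2 [257. 209.  14.  25.] 303 [0.656 0.105 0.063]
side foot_press 0.69 [255. 210.  10.  27.] 272 [0.656 0.106 0.065]
side foot_press 0.43 [326. 176.  17.  11.] 88 [ 0.516 -0.203  0.111]
side tin 0.84 [226. 234.  16.  26.] 367 [0.664 0.277 0.055]
side tin 0.33 [275. 258.  53.  21.] 666 [0.468 0.278 0.028]
side spice 0.55 [254. 210.  12.  28.] 275 [0.656 0.106 0.067]
side glass 0.74 [375. 180.  23.  24.] 362 [ 0.359 -0.38   0.052]
```

View pics/w1.png

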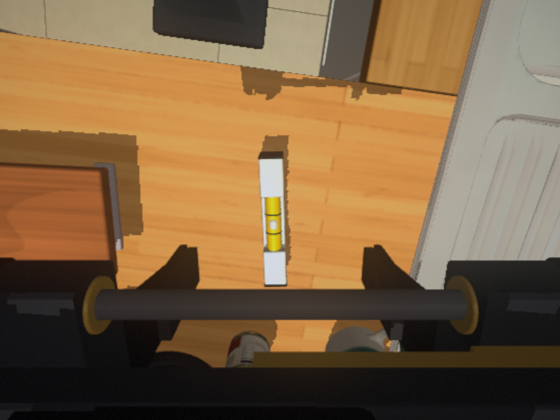

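```bash
python3 - <<'E'
from h import *
a=cv2.imread("pics/s1.png");cv2.imwrite("pics/d.png",cv2.resize(a[150:290,210:400],None,fx=4,fy=4,interpolation=2))
from scipy.spatial.transform import Rotation as R
print(np.round(R.from_euler('xyz',get_obs()["tool_rot"],degrees=True).as_matrix(),3))
# board segmentation from scene/side by height
for n in("scene","side"):
    p=read_camera(n);c,u,v=cloud(p)
    f=p["frame"][v,u].astype(int)
    m=(c[:,2]>.05)&(c[:,2]<.085)&(c[:,0]>.36)&(c[:,0]<.63)&(c[:,1]<.2)&(c[:,1]>-.33)&(f[:,2]-f[:,0]>30)
    q=c[m];A=np.c_[q[:,:2],np.ones(len(q))]
    for _ in range(6):
        s,*_=np.linalg.lstsq(A,q[:,2],rcond=None);r=q[:,2]-A@s;k=abs(r)<.004;q=q[k];A=A[k]
    print(n,len(q),s,q.min(0),q.max(0),cv2.minAreaRect((q[:,:2]*1000).astype(np.float32)))
    m=(c[:,2]>.085)&(c[:,2]<.16)&(c[:,0]>.36)&(c[:,0]<.63)&(c[:,1]<.0)&(c[:,1]>-.33);q=c[m];print("knob",len(q),q.min(0),q.max(0),cv2.minAreaRect((q[:,:2]*1000).astype(np.float32)))
E
```

```text
[[ 0.    -0.991 -0.13 ]
 [ 0.    -0.13   0.991]
 [-1.    -0.     0.   ]]
scene 767 [0.00670878 0.0198994  0.06397484] [ 0.42904553 -0.23972707  0.05879454] [0.57027738 0.10230475 0.07209662] ((501.2827453613281, -66.90931701660156), (119.46173095703125, 344.7083740234375), 4.308895587921143)
knob 81 [ 0.49458869 -0.23221656  0.08500713] [ 0.53121125 -0.18396861  0.12970342] ((507.548583984375, -203.38284301757812), (50.264286041259766, 28.573421478271484), 56.24587631225586)
side 1204 [0.00045208 0.02006093 0.06832143] [ 0.43156518 -0.24549441  0.06073004] [0.57398732 0.10730255 0.07322987] ((504.2040100097656, -68.697021484375), (121.49840545654297, 347.4626770019531), 4.5031256675720215)
knob 96 [ 0.49483907 -0.23154073  0.08516086] [ 0.53518702 -0.18246416  0.12756558] ((513.3666381835938, -205.23934936523438), (50.70618438720703, 21.46439552307129), 53.448516845703125)
```

View pics/d.png

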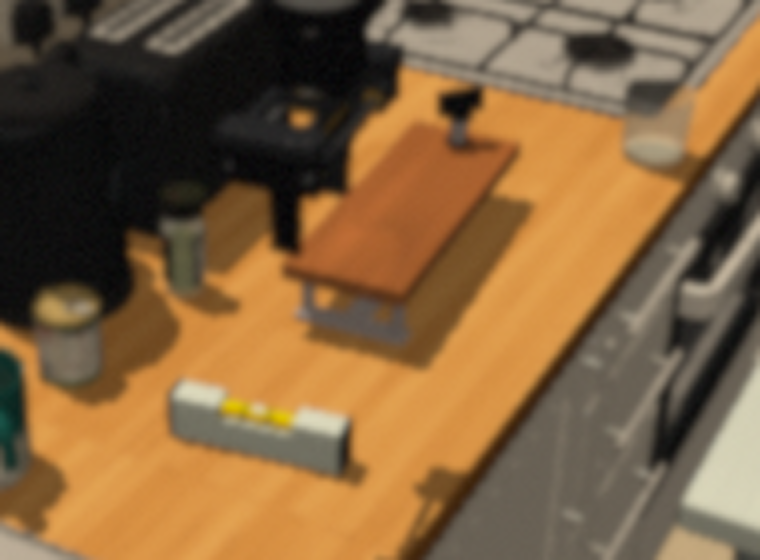

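Confirmed: the w1 view (level at pixel 271,220, black caps, silver body, yellow vial) is the aluminium level, with centre (475,269) mm and yaw 9.3°. The measured 154×26.6 mm fits. Descending to grip.

Request:
{"api": "servo_tool", "payload": {"rows": [20, 0, -20, 1, 0, 40, -1, -50, 1.8, 0, 46, -2, -80, 1.8, 0, 46, -2, -110, 1.8, 0, 46, -2, -140, 1.8, 0, 46, -2, -165, 1.8, 0, 46, -2, -190, 1.8, 0, 46, -2, -210, 1.8, 0, 46, -2, -220, 1.8, 0, 46, -2, -227, 1.8, 0], "force": 40}}

```text
time_s: 4.17
tool_pos: [0.4751, 0.2681, 0.0152]
tool_rot: [115.7, 89.9, -145.0]
force: [-0.2, -1.0, 0.7]
grip_width: 0.0867
```

Request:
{"api": "servo_tool", "payload": {"rows": [0, 0, 0, 0, 0, 0, 0, 0, 0, 0.5, 0, 0, 0, 0, 1, 0, 0, 0, 0, 1, 0, 0, 0, 0, 1, 0, 0, 0, 0, 1, 0, 0, 0, 0, 1, 0, 0, 0, 0, 1], "force": 40}}

```text
time_s: 4.83
tool_pos: [0.4759, 0.2686, 0.0168]
tool_rot: [-56.2, 90.0, 43.1]
force: [0.7, 0.3, 0.2]
grip_width: 0.0487
```

Request:
{"api": "servo_tool", "payload": {"rows": [0, 0, 0, 0, 1, 0, 0, 0, 0, 1, 0, 0, 0, 0, 1, 0, 0, 0, 0, 1, 0, 0, 0, 0, 1, 0, 0, 0, 0, 1], "force": 40}}

```text
time_s: 5.33
tool_pos: [0.4758, 0.2686, 0.0166]
tool_rot: [-0.0, 90.0, 99.3]
force: [0.2, 0.1, -0.7]
grip_width: 0.0258
```

Request:
{"api": "servo_tool", "payload": {"rows": [0, 0, 35, 0, 1, 0, 0, 75, 0, 1, 0, 0, 115, -6, 1, 2, -20, 145, -13, 1, 5, -50, 155, -20, 1, 8, -80, 155, -27, 1, 11, -110, 155, -34, 1, 14, -140, 155, -41, 1, 17, -170, 155, -48, 1, 19, -200, 155, -55, 1]}}

```text
time_s: 6.17
tool_pos: [0.4942, 0.0668, 0.171]
tool_rot: [153.2, 89.9, -162.9]
force: [0.5, 0.4, -3.7]
grip_width: 0.0258
```

Request:
{"api": "servo_tool", "payload": {"rows": [1, -25, 0, -7, 1, 2, -50, 0, -14, 1, 3, -75, -2, -21, 1, 4, -90, -5, -28, 1, 5, -97, -10, -34, 1, 5, -97, -15, -40, 1, 5, -97, -15, -40, 1, 5, -97, -15, -40, 1, 5, -97, -15, -40, 1]}}

```text
time_s: 6.92
tool_pos: [0.4997, -0.0281, 0.1565]
tool_rot: [-178.8, 90.0, -174.3]
force: [0.0, 0.6, -2.6]
grip_width: 0.0255
```

```bash
python3 lv.py 2; python3 - <<'E'
from h import *
from scipy.spatial.transform import Rotation as R
o=get_obs();print(np.round(R.from_euler('xyz',o["tool_rot"],degrees=True).as_matrix(),3))
a=cv2.imread("pics/s2.png");cv2.imwrite("pics/d2.png",cv2.resize(a[130:270,210:400],None,fx=4,fy=4,interpolation=2))
E
```

```text
6.9167 [ 0.4996504  -0.02807833  0.15648285] [-178.79520076   89.97772113 -174.30885701] [-27.3   3.   28.5 110.6  -1.6  66.7   6.2]
0.88 [280.6, 233.1, 72.5, 234.5] [0.497 0.013 0.181] [0.524 0.049 0.232]
rect mm (0.0, 0.0) (0.0, 0.0) 0.0
scene level 0.6 [224. 355.  44.  39.] 673 [0.445 0.703 0.033]
scene level 0.45 [300. 183.  11.  23.] 175 [0.492 0.031 0.174]
scene board 0.92 [304. 196.  53.  48.] 1290 [ 0.485 -0.005  0.067]
scene board_spot 0.85 [304. 198.  54.  50.] 1219 [ 0.487 -0.002  0.067]
scene tin 0.72 [228. 236.  17.  24.] 345 [0.667 0.274 0.055]
scene spice 0.53 [254. 208.  15.  26.] 271 [0.655 0.104 0.063]
scene glass 0.79 [363. 161.  15.  20.] 345 [ 0.36  -0.383  0.048]
scene glass 0.16 [229. 236.  18.  25.] 338 [0.668 0.272 0.055]
side level 0.78 [198. 352.  51.  47.] 894 [0.44  0.705 0.034]
side level 0.75 [304. 186.  18.  22.] 178 [0.49  0.032 0.173]
side board 0.55 [309. 205.  61.  45.] 1369 [ 0.492 -0.02   0.068]
side board 0.23 [374. 182.  22.  24.] 369 [ 0.36  -0.381  0.051]
side board_spot 0.76 [310. 203.  57.  38.] 1295 [ 0.494 -0.015  0.068]
side board_spot 0.73 [323. 178.   5.  12.] 47 [ 0.518 -0.198  0.108]
side foot_press 0.46 [324. 177.  10.   8.] 54 [ 0.517 -0.198  0.109]
side tin 0.97 [229. 235.  18.  26.] 408 [0.665 0.276 0.051]
side tin 0.6 [311. 203.  53.  40.] 1364 [ 0.492 -0.021  0.068]
side spice 0.67 [256. 211.  14.  26.] 271 [0.656 0.106 0.062]
side glass 0.64 [376. 182.  22.  23.] 351 [ 0.36  -0.379  0.052]
[[ 0.    -0.075  0.997]
 [-0.     0.997  0.075]
 [-1.    -0.     0.   ]]
```

View pics/d2.png

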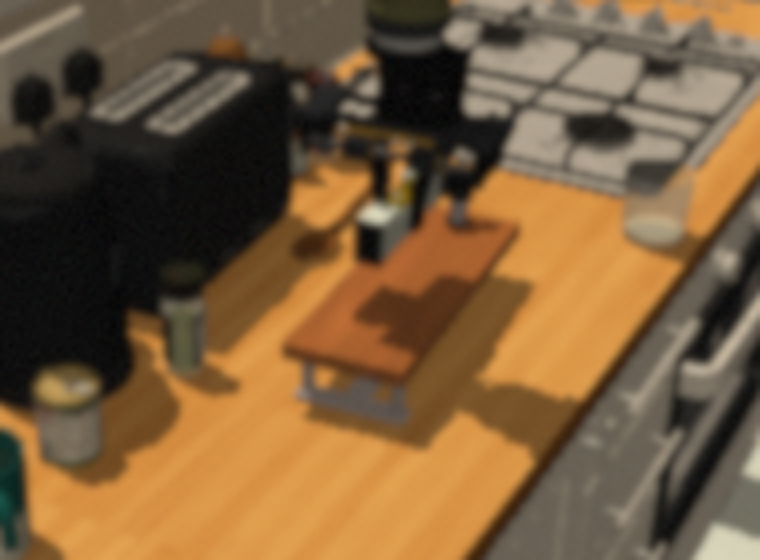

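View pics/w2.png

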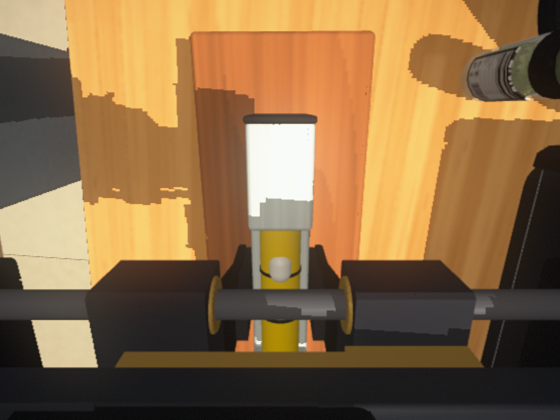

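Request:
{"api": "servo_tool", "payload": {"rows": [0, 0, -20, 0, 1, 0, 0, -40, 0, 1, 0, 0, -55, 0, 1, 0, 0, -62, 0, 1, 0, 0, -66, 0, 1, 0, 0, -68, 0, 1, 0, 0, -70, 0, 1, 0, 0, -70, 0, 1]}}

```text
time_s: 8.58
tool_pos: [0.5003, -0.0285, 0.0871]
tool_rot: [-1.1, 89.9, 3.2]
force: [0.5, -0.0, -2.5]
grip_width: 0.0255
```

Request:
{"api": "servo_tool", "payload": {"rows": [0, 0, -1, 0, 1, 0, 0, -2, 0, 1, 0, 0, -2, 0, 1]}}

```text
time_s: 8.83
tool_pos: [0.5006, -0.0286, 0.0855]
tool_rot: [9.9, 89.9, 14.2]
force: [-0.3, 0.1, 1.4]
grip_width: 0.0259
```

Request:
{"api": "servo_tool", "payload": {"rows": [0, 0, -1, 0, 1, 0, 0, -2, 0, 1, 0, 0, -2, 0, 1]}}

```text
time_s: 9.08
tool_pos: [0.5007, -0.0288, 0.0844]
tool_rot: [14.2, 89.9, 18.5]
force: [-3.1, -1.7, 10.9]
grip_width: 0.0257
```

Request:
{"api": "servo_tool", "payload": {"rows": [0, 0, -1, 0, 1, 0, 0, -2, 0, 1, 0, 0, -2, 0, 1]}}

```text
time_s: 9.33
tool_pos: [0.5007, -0.0288, 0.0843]
tool_rot: [50.7, 89.9, 55.0]
force: [-9.9, -1.3, 26.0]
grip_width: 0.0254
```

Request:
{"api": "servo_tool", "payload": {"rows": [0, 0, -0.5, 0, 1, 0, 0, -0.5, 0, 1, 0, 0, -0.5, 0, 1, 0, 0, -0.5, 0, 1, 0, 0, -0.5, 0, 1, 0, 0, -0.5, 0, 1]}}

```text
time_s: 9.83
tool_pos: [0.5007, -0.0288, 0.0842]
tool_rot: [50.3, 89.9, 54.6]
force: [-10.6, -0.9, 28.3]
grip_width: 0.026
```

Request:
{"api": "servo_tool", "payload": {"rows": [0, 0, 1.5, 0, 1, 0, 0, 3, 0, 1, 0, 0, 3.5, 0, 1, 0, 0, 3.5, 0, 0.9, 0, 0, 3.5, 0, 0.6, 0, 0, 3.5, 0, 0.3, 0, 0, 3.5, 0, 0, 0, 0, 3.5, 0, 0, 0, 0, 3.5, 0, 0]}}

```text
time_s: 10.58
tool_pos: [0.4996, -0.0283, 0.0832]
tool_rot: [-171.0, 90.0, -166.7]
force: [-0.0, -0.3, -0.4]
grip_width: 0.0509
```

Request:
{"api": "servo_tool", "payload": {"rows": [0, 0, 0, 0, 0, 0, 0, 0, 0, 0, 0, 0, 0, 0, 0, 0, 0, 10, 0, 0, 0, 0, 30, 0, 0, 0, 0, 60, 0, 0, 0, 0, 90, 0, 0, 0, 0, 110, 0, 0, 0, 0, 110, 0, 0]}}

```text
time_s: 11.33
tool_pos: [0.5029, -0.0287, 0.1992]
tool_rot: [4.9, 89.5, 9.2]
force: [0.9, -0.2, 1.5]
grip_width: 0.0871
```

```bash
python3 lv.py 3 | grep -v -e tin -e spice -e glass; python3 - <<'E'
from h import *
o=get_obs();p=read_camera("wrist");T=wristT(p,o)
for d in cut_out("level",p):
    c,u,v=cloud(p,d["pixels"],T);c=c[(c[:,2]>.08)&(c[:,2]<.13)];print(d["score"],cv2.minAreaRect((c[:,:2]*1000).astype(np.float32)),c.max(0))
E
```

```text
11.3333 [ 0.50287701 -0.02868386  0.19920279] [ 4.89248549 89.46709679  9.16606731] [-27.7   0.7  28.5 107.6  -0.5  71.3   5.1]
0.98 [275.1, 202.2, 39.8, 177.2] [ 0.5   -0.013  0.108] [0.523 0.048 0.114]
rect mm (0.0, 0.0) (0.0, 0.0) 0.0
scene level 0.7 [223. 356.  38.  38.] 604 [0.442 0.704 0.034]
scene level 0.51 [301. 193.  19.  28.] 288 [ 0.492 -0.008  0.101]
scene board 0.8 [305. 196.  49.  53.] 1415 [ 0.488 -0.041  0.066]
scene board_spot 0.7 [305. 194.  50.  52.] 1189 [ 0.484 -0.032  0.066]
scene foot_press 0.38 [228. 236.  18.  23.] 337 [0.667 0.273 0.057]
side level 0.88 [199. 352.  56.  45.] 927 [0.441 0.705 0.033]
side level 0.53 [308. 200.  25.  29.] 295 [ 0.492 -0.003  0.1  ]
side board 0.69 [308. 203.  63.  50.] 1244 [ 0.488 -0.026  0.067]
side board_spot 0.84 [308. 203.  54.  46.] 1080 [ 0.483 -0.017  0.067]
side board_spot 0.22 [228. 234.  17.  22.] 399 [0.664 0.277 0.051]
side knob_top 0.38 [327. 178.   8.  14.] 70 [ 0.508 -0.21   0.11 ]
side foot_press 0.45 [326. 176.   8.   9.] 39 [ 0.509 -0.209  0.109]
side foot_press 0.41 [227. 237.  18.  25.] 349 [0.663 0.277 0.053]
0.86 ((500.37664794921875, -19.92131805419922), (26.16560935974121, 134.36862182617188), 4.339613437652588) [0.51776765 0.04795528 0.11367589]
```

View pics/w3.png

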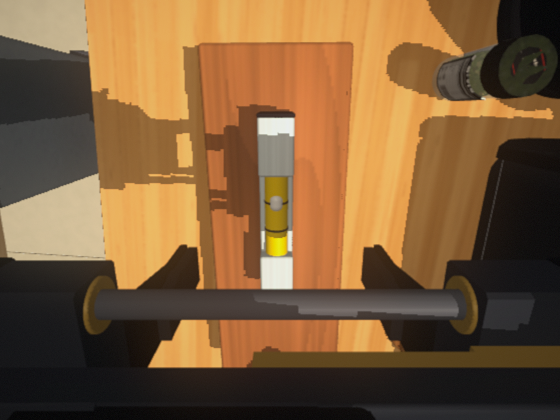

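Level lies on the board centre line (pixels 257–295 × 112–290), and the bubble (276,202) sits on the line nearer the hinge. About 11 mm off implies roughly 48° of turn. Now viewing the knob.

Request:
{"api": "servo_tool", "payload": {"rows": [-1, -20, 0, -4, 0, -3, -48, 0, -9, 0, -5, -76, 0, -14, 0, -7, -104, 0, -19, 0, -9, -132, 0, -24, 0, -11, -160, 0, -29, 0, -13, -188, 0, -34, 0, -16, -213, 0, -39, 0, -16, -213, 0, -39, 0, -16, -213, 0, -39, 0]}}

```text
time_s: 13.27
tool_pos: [0.4832, -0.2432, 0.1936]
tool_rot: [-71.1, 90.0, -106.0]
force: [-0.7, 1.3, -0.1]
grip_width: 0.0868
```

```bash
cat > kn.py <<'E'
from h import *
import sys
from scipy.spatial.transform import Rotation as R
tag=sys.argv[1]
o=get_obs();p=read_camera("wrist");T=wristT(p,o);cv2.imwrite(f"pics/w{tag}.png",p["frame"])
M=R.from_euler('xyz',o["tool_rot"],degrees=True).as_matrix()
print(o["time_s"],o["tool_pos"],"jaw yaw",np.degrees(np.arctan2(M[1,2],M[0,2])),"j7",o["qpos"][6].round(1),o["force"])
for t in("knob_top","foot_press"):
    for d in cut_out(t,p)[:2]: print(t,d["score"],d["extent"])
c,u,v=cloud(p,None,T)
m=(c[:,2]>.112)&(c[:,2]<.135)&(np.hypot(c[:,0]-.513,c[:,1]+.206)<.04);q=c[m];print(len(q),np.percentile(q[:,2],[10,50,90]),cv2.minAreaRect((q[:,:2]*1000).astype(np.float32)),u[m].mean(),v[m].mean())
E
python3 kn.py 4
```

```text
13.2667 [ 0.48320116 -0.24318748  0.19361202] jaw yaw -34.88419781204358 j7 -6.3 [-0.661396    1.2784717  -0.11936542]
knob_top 0.83 [293.2, 157.3, 37.7, 79.6]
foot_press 0.94 [290.9, 160.0, 38.3, 81.8]
1368 [0.12181477 0.12325235 0.12418699] ((517.2197265625, -211.1875762939453), (52.080101013183594, 11.521597862243652), 55.33605194091797) 293.3574561403509 157.63011695906434
```

View pics/w4.png

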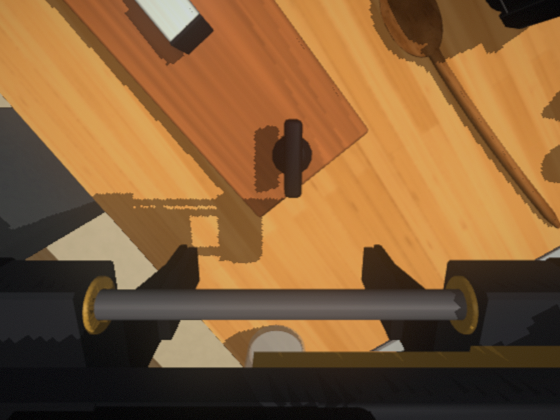

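Knob: wing centre (517,-211) mm, top 0.123 m, 52×11.5 mm, yaw 55.3°, which matches the description. Descending onto the wing.

Request:
{"api": "servo_tool", "payload": {"rows": [10, 10, 0, 0, 0, 20, 20, 0, 0, 0, 30, 28, -5, 0, 0, 34, 32, -20, 0, 0, 34, 32, -40, 0, 0, 34, 32, -60, 0, 0, 34, 32, -72, 0, 0, 34, 32, -77, 0, 0, 34, 32, -77, 0, 0, 34, 32, -77, 0, 0]}}

```text
time_s: 14.25
tool_pos: [0.5184, -0.2093, 0.1169]
tool_rot: [-9.3, 90.0, -43.9]
force: [0.4, 0.2, 0.1]
grip_width: 0.0871
```

Request:
{"api": "servo_tool", "payload": {"rows": [-1, -2, -1, 0, 0.5, -1, -2, -1, 0, 1, -1, -2, -1, 0, 1, -1, -2, -1, 0, 1, -1, -2, -1, 0, 1, -1, -2, -1, 0, 1, -1, -2, -1, 0, 1, -1, -2, -1, 0, 1, -1, -2, -1, 0, 1, -1, -2, -1, 0, 1], "force": 35}}

```text
time_s: 15.08
tool_pos: [0.5168, -0.2115, 0.1155]
tool_rot: [-80.6, 90.0, -115.4]
force: [-0.7, 0.8, -1.0]
grip_width: 0.0282
```

Request:
{"api": "servo_tool", "payload": {"rows": [0, 0, 0, 0, 1, 0, 0, 0, 0, 1, 0, 0, 0, 0, 1, 0, 0, 0, 0, 1, 0, 0, 0, 0, 1]}}

```text
time_s: 15.5
tool_pos: [0.5162, -0.2111, 0.1154]
tool_rot: [-177.0, 89.9, 148.3]
force: [-3.3, 2.3, 1.7]
grip_width: 0.0118
```

Request:
{"api": "servo_tool", "payload": {"rows": [0, 0, -2, 0, 1, 0, 0, -4, 0, 1, 0, 0, -6, 0, 1, 0, 0, -8, 0, 1, 0, 0, -8, 0, 1, 0, 0, -8, 0, 1]}}

```text
time_s: 16.0
tool_pos: [0.5163, -0.2111, 0.1076]
tool_rot: [177.3, 89.9, 142.6]
force: [-4.6, 3.2, 6.3]
grip_width: 0.0116
```

Request:
{"api": "servo_tool", "payload": {"rows": [0, 0, -1, 0, 1, 0, 0, -1.5, 0, 1, 0, 0, -1.5, 0, 1]}}

```text
time_s: 16.25
tool_pos: [0.5163, -0.2111, 0.1074]
tool_rot: [160.6, 89.9, 125.9]
force: [-8.2, 4.6, 14.6]
grip_width: 0.0119
```

Request:
{"api": "servo_tool", "payload": {"rows": [0, 0, 0, -4, 1, 0, 0, 0, -8, 1, 0, 0, 0, -12, 1, 0, 0, 0, -16, 1, 0, 0, 0, -20, 1, 0, 0, 0, -24, 1, 0, 0, 0, -27, 1, 0, 0, 0, -30, 1, 0, 0, 0, -30, 1]}}

```text
time_s: 17.0
tool_pos: [0.516, -0.2109, 0.1073]
tool_rot: [-163.6, 89.8, 131.6]
force: [-9.3, 4.3, 15.7]
grip_width: 0.0121
```

```bash
python3 kn.py 5
```

```text
17.0 [ 0.51604348 -0.21085411  0.1073378 ] jaw yaw -64.81515196878686 j7 -34.8 [-9.25975709  4.34972046 15.69886934]
knob_top 0.76 [281.7, 268.9, 46.6, 109.9]
foot_press 0.81 [280.9, 270.4, 45.6, 113.9]
2716 [0.11395986 0.11564356 0.12939022] ((516.9138793945312, -208.343994140625), (50.751220703125, 30.19974708557129), 7.925309658050537) 280.3000736377025 265.5887334315169
```

View pics/w5.png

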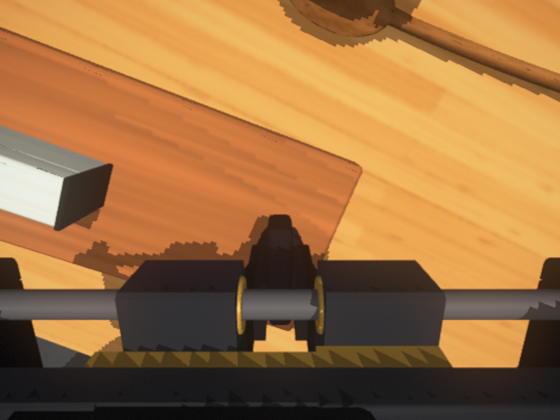

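The wrist camera shows the knob gripped, but the vial is out of frame. Using the fixed cameras.

```bash
cat > bub.py <<'E'
from h import *
import sys
tag=sys.argv[1];ims=[]
for n in("side","scene"):
    p=read_camera(n)
    # vial line: centre (0.5,-0.028), lengthwise dir 94.4deg
    d=np.array([np.cos(np.radians(94.4)),np.sin(np.radians(94.4)),0.02])
    C=np.array([.4995,-.0285,.111]);Ti=np.linalg.inv(p["cam_to_world"]);K=p["intrinsics"]
    f=p["frame"].astype(np.float32)
    s=np.arange(-80,81,2)/1000
    def pr(X): x=K@(Ti@np.r_[X,1])[:3]; return x[:2]/x[2]
    uv=np.array([pr(C+a*d) for a in s],np.float32)
    print(n,"px/mm",np.linalg.norm(uv[-1]-uv[0])/160,uv[0],uv[40],uv[-1])
    c=uv[40];x0,y0=int(c[0])-25,int(c[1])-25
    im=cv2.resize(p["frame"][y0:y0+50,x0:x0+50],None,fx=8,fy=8,interpolation=cv2.INTER_CUBIC);ims.append(im)
    np.savez(f"b_{tag}_{n}.npz",f=p["frame"],z=p["range_z"])
    c_,u,v=cloud(p);fr=p["frame"][v,u].astype(int)
    m=(abs(c_[:,0]-.5)<.1)&(c_[:,2]>.05)&(c_[:,2]<.085)&(c_[:,1]<.12)&(c_[:,1]>-.26)&(fr[:,2]-fr[:,0]>30)
    q=c_[m];A=np.c_[q[:,:2],np.ones(len(q))]
    for _ in range(8):
        S,*_=np.linalg.lstsq(A,q[:,2],rcond=None);r=q[:,2]-A@S;k=abs(r)<.003;q=q[k];A=A[k]
    print("board slope along y",S[1],len(q))
cv2.imwrite(f"pics/b{tag}.png",np.hstack(ims))
E
python3 bub.py 5
```

```text
side px/mm 0.14680181 [316.41837 185.77019] [308.85855 194.11617] [300.6498  203.17859]
board slope along y 0.006137093430416685 776
scene px/mm 0.16319369 [309.00534 176.4662 ] [302.90128 187.53435] [296.3957 199.3306]
board slope along y 0.007232666424629934 759
```

View pics/b5.png

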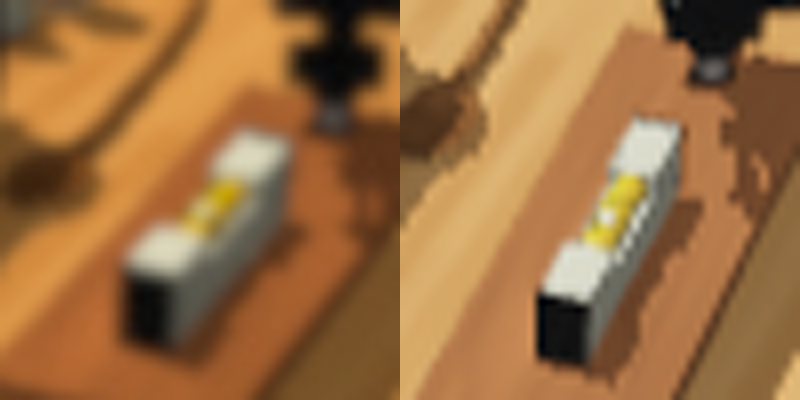

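Board slope went from 0.020 to about 0.0067 after 30°, as expected from 0.025 rad/rad. That leaves about 16–17°.

Request:
{"api": "servo_tool", "payload": {"rows": [0, 0, 0, -4, 1, 0, 0, 0, -8, 1, 0, 0, 0, -12, 1, 0, 0, 0, -15, 1, 0, 0, 0, -16.5, 1, 0, 0, 0, -16.5, 1, 0, 0, 0, -16.5, 1]}}

```text
time_s: 17.83
tool_pos: [0.516, -0.2106, 0.1073]
tool_rot: [-149.7, 89.8, 129.1]
force: [-9.5, 5.7, 16.5]
grip_width: 0.0117
```

Request:
{"api": "servo_tool", "payload": {"rows": [0, 0, 0, 0, 1, 0, 0, 0, 0, 1, 0, 0, 0, 0, 1, 0, 0, 0, 0, 1, 0, 0, 0, 0, 1, 0, 0, 0, 0, 1, 0, 0, 0, 0, 1, 0, 0, 0, 0, 1, 0, 0, 0, 0, 1, 0, 0, 0, 0, 1]}}

```text
time_s: 18.67
tool_pos: [0.516, -0.2107, 0.1073]
tool_rot: [-151.2, 89.8, 127.6]
force: [-9.1, 6.3, 15.6]
grip_width: 0.0114
```

```bash
python3 kn.py 6;python3 bub.py 6
```

```text
18.6667 [ 0.51600603 -0.2106604   0.10734985] jaw yaw -81.18803167122137 j7 -50.2 [-9.11358844  6.31693559 15.64847347]
knob_top 0.57 [280.7, 267.7, 43.2, 109.2]
foot_press 0.56 [280.8, 270.2, 45.6, 110.2]
2717 [0.11392714 0.11563884 0.12941384] ((517.8727416992188, -208.473876953125), (30.094335556030273, 51.02958679199219), 81.54475402832031) 280.28524107471475 265.5704821494295
side px/mm 0.14680181 [316.41837 185.77019] [308.85855 194.11617] [300.6498  203.17859]
board slope along y -2.096457559244702e-05 805
scene px/mm 0.16319369 [309.00534 176.4662 ] [302.90128 187.53435] [296.3957 199.3306]
board slope along y -0.0022917596894054953 781
```

View pics/b6.png

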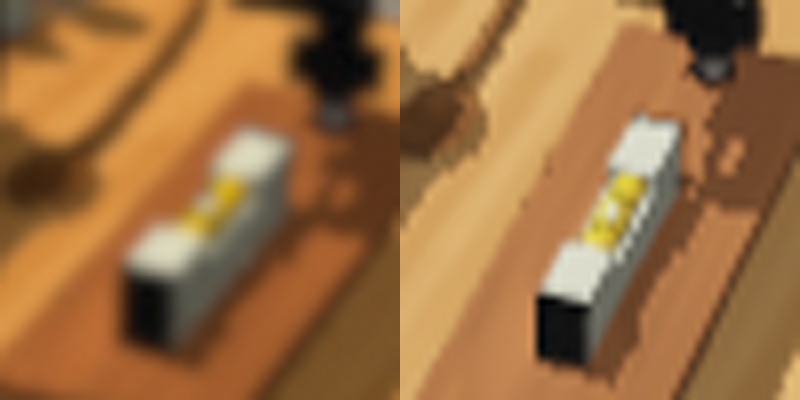

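View pics/w6.png

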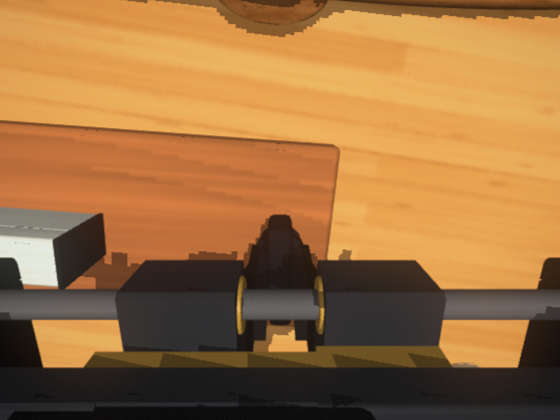

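```bash
python3 - <<'E'
from h import *
w=cv2.imread("pics/w3.png")
print("w3 V/B rows 170-262:",[(r,int(w[r,270:283].mean(0)[0]),int(w[r,270:283].mean(0)[2])) for r in range(172,262,3)])
for t in "56":
  for n in("scene","side"):
    f=np.load(f"b_{t}_{n}.npz")["f"].astype(np.float32);b,g,r=f[...,0],f[...,1],f[...,2]
    x0,x1,y0,y1=(294,312,176,200) if n=="scene" else (298,318,182,206)
    yel=np.clip((r-b)-60,0,None)*(g>0.62*r)*(r>120)
    ax={"scene":np.array([6.1,-11.07]),"side":np.array([7.56,-8.35])}[n];ax/=np.linalg.norm(ax)
    pts=[((x*ax[0]+y*ax[1]),b[y,x],r[y,x],x,y) for y in range(y0,y1) for x in range(x0,x1) if yel[y,x]>40]
    s=np.array([q[0] for q in pts]);print(t,n,len(s),"vial",s.min().round(1),s.max().round(1),"mid",((s.min()+s.max())/2).round(2))
    X0=np.mean([q[3] for q in pts]);Y0=np.mean([q[4] for q in pts]);c0=np.array([X0,Y0])
    T=np.arange(-7,7.1,.5)
    for lab,im in(("b",b),("r",r)):
        print(lab,[int(im_) for im_ in cv2.remap(im,(X0+T*ax[0])[None].astype(np.float32),(Y0+T*ax[1])[None].astype(np.float32),1)[0]])
    print("c0",c0.round(1),"c0.s",(c0@ax).round(2))
E
python3 -c "
import cv2
w=cv2.imread('pics/w3.png');cv2.imwrite('pics/w3c.png',cv2.resize(w[160:270,245:305],None,fx=5,fy=5,interpolation=2))"
```

```text
w3 V/B rows 170-262: [(172, 127, 142), (175, 115, 128), (178, 20, 156), (181, 19, 156), (184, 18, 156), (187, 18, 156), (190, 17, 156), (193, 17, 156), (196, 75, 157), (199, 125, 157), (202, 119, 147), (205, 119, 148), (208, 102, 141), (211, 33, 152), (214, 18, 157), (217, 20, 157), (220, 20, 157), (223, 21, 157), (226, 21, 157), (229, 23, 155), (232, 30, 109), (235, 24, 157), (238, 11, 227), (241, 7, 234), (244, 8, 234), (247, 9, 234), (250, 10, 234), (253, 9, 234), (256, 116, 168), (259, 220, 232)]
5 scene 179 vial -28.9 -4.1 mid -16.48
b [76, 76, 75, 76, 76, 75, 75, 74, 74, 74, 74, 74, 74, 75, 75, 74, 73, 73, 73, 73, 74, 76, 76, 75, 75, 76, 77, 77, 77]
r [184, 184, 184, 184, 184, 184, 184, 183, 183, 183, 182, 182, 182, 182, 182, 181, 181, 180, 180, 180, 179, 179, 179, 179, 179, 179, 180, 180, 180]
c0 [299.7 184.7] c0.s -17.12
5 side 140 vial 53.9 73.8 mid 63.86
b [66, 64, 63, 63, 62, 62, 62, 63, 62, 61, 61, 61, 61, 60, 59, 59, 60, 60, 60, 61, 62, 63, 64, 66, 66, 66, 67, 67, 66]
r [209, 206, 205, 205, 203, 203, 203, 203, 202, 202, 201, 201, 201, 200, 199, 200, 200, 201, 202, 202, 204, 205, 205, 206, 207, 206, 207, 207, 207]
c0 [303.8 188.5] c0.s 64.2
6 scene 177 vial -29.8 -4.1 mid -16.91
b [78, 78, 77, 76, 75, 75, 75, 75, 75, 75, 75, 75, 74, 74, 74, 73, 73, 73, 74, 74, 73, 76, 78, 80, 78, 80, 82, 80, 76]
r [184, 184, 185, 185, 184, 185, 184, 183, 183, 183, 183, 183, 182, 182, 182, 182, 181, 181, 181, 180, 179, 179, 179, 179, 179, 179, 180, 181, 180]
c0 [299.5 184.9] c0.s -17.39
6 side 134 vial 52.5 73.1 mid 62.82
b [63, 62, 61, 61, 61, 61, 61, 61, 61, 62, 62, 61, 60, 60, 60, 60, 60, 60, 61, 61, 62, 64, 64, 64, 64, 64, 64, 64, 64]
r [204, 203, 202, 201, 201, 201, 202, 202, 202, 203, 204, 203, 203, 203, 202, 203, 202, 202, 203, 203, 203, 205, 204, 203, 204, 203, 203, 203, 203]
c0 [303.6 188.5] c0.s 64.04
```

View pics/w3c.png

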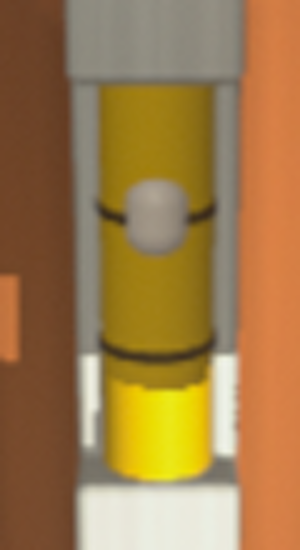

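Bubble offset in w3 was exactly on one line (11 mm, so 0.020 rad, so 45.8°). I turned 46.5°, and the fixed views now show it central. Signing off.

```bash
python3 - <<'E'
from h import *
o=get_obs();print(o["time_s"],o["tool_pos"],o["force"],o["grip_width"])
print(sign_off())
E
```

```text
18.9167 [ 0.51598065 -0.21062097  0.1073307 ] [-9.65511741  6.19803955 16.02397661] 0.011619283826102752
the job is handed in; nothing more can be done
None
```

The shelf is levelled and the job is handed in at about 18.9 s of the 61 s. The arm is still holding the knob fully down.

**What I did:** I set the aluminium spirit level lengthwise on the board's centre line, pressed it down with about 28 N, and let go. I then gripped the wing knob, pushed it down 8 mm and turned it 46.5° clockwise in two steps without letting it up.

**Last checks:**
- **Bubble:** it looks centred between the lines in both fixed cameras. These views are coarse (about 0.16 pixel per mm), and the wrist camera could not see the vial from the knob. An attempt to measure the bubble position from those images numerically gave nothing usable.
- **Turn:** before turning, the bubble stood 11 mm off, which called for about 46° of turn; I turned 46.5°.
- **Board slope:** it went from 0.020 rad to 0.000 rad by the side camera and -0.002 rad by the scene camera. The two differ slightly, but -0.002 rad would move the bubble only about 1.3 mm, inside the 3.5 mm tolerance.
- **Knob:** the vertical push reads 16 N, against the spring's 6 N at full depth, so it is fully down.
- **Level:** it still lies on the board after the turn.
- **Tin, spice jar and glass:** I kept the arm's path clear of all three and did not check their positions again at the end.

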